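# Build the wooden table tree

## Task

Build the little wooden Christmas tree on the red base, from the bottom up and one piece at a time: the large dark-green tier first, then the medium one, then the small light-green one, and the yellow star on top, each fitted over the trunk of the piece below so that it sits fully down and upright. Leave the blue base empty for the next child, and do not shift the pinecone, the glue bottle or the brush.

Things in the scene. Friction and masses are not known exactly. Their poses are not given: they have to be found in the camera images.
- large: loose wooden tree tier: dark-green round skirt 110 mm wide (rim 14 mm high, sloping to 20 mm at the middle), on top a pale-wood trunk: 38 mm diameter from 20 to 42 mm height, tapering to 26 mm at its flat top at 52 mm. Underside: round socket 46 mm wide, 12 mm deep, for the trunk below; fully down, its origin is 24 mm above that of the base. About 130 g. Origin: centre of underside, z up.
- medium: loose wooden tree tier: mid-green round skirt 86 mm wide (rim 14 mm high, sloping to 20 mm at the middle), on top a pale-wood trunk: 38 mm diameter from 20 to 42 mm height, tapering to 26 mm at its flat top at 52 mm. Underside: round socket 46 mm wide, 12 mm deep, for the trunk below; fully down, its origin is 40 mm above that of the large tier. About 100 g. Origin: centre of underside, z up.
- small: loose wooden tree tier: light-green round skirt 64 mm wide (rim 14 mm high, sloping to 20 mm at the middle), on top a pale-wood trunk: 38 mm diameter from 20 to 42 mm height, tapering to 26 mm at its flat top at 52 mm. Underside: round socket 46 mm wide, 12 mm deep, for the trunk below; fully down, its origin is 40 mm above that of the medium tier. About 70 g. Origin: centre of underside, z up.
- star: loose topper, 70 g: pale-wood foot 56 mm wide, 16 mm high; on it stands a yellow 5-spiked star 70 mm wide in the y-z plane, round a flat disc 36 mm in diameter, 16 mm thick along x, centred 40 mm up; top spike ends at 75 mm. Pinch the disc along x. Same socket in its underside; fully down, its origin is 40 mm above that of the small tier. May face any way. Origin: centre of underside, z up.
- red_base: Red round disc, 112 mm across, 12 mm high, with a pale-wood stub in the middle: 38 mm diameter up to 26 mm height, tapering to 26 mm at its flat top at 36 mm. Fixed to the table. Origin: centre of the underside, on the table; z up. The tree is built here.
- blue_base: Blue round disc, 112 mm across, 12 mm high, with a pale-wood stub in the middle: 38 mm diameter up to 26 mm height, tapering to 26 mm at its flat top at 36 mm. Fixed to the table. Origin: centre of the underside, on the table; z up. To be left empty.
- pinecone: bystander: brown pinecone standing upright, 62 mm across, 76 mm high, loose; origin at the centre of its foot.
- glue: bystander: white glue bottle with orange cap, standing, 48 mm across, 110 mm high, loose; origin at the centre of its foot.
- brush: bystander: flat paintbrush (wood handle, grey bristles) lying flat along its x axis, some 200 mm long, loose; origin under its middle, on the table.
There are look-alikes about, which are no part of the job. Of the things that look like the large, the middle-sized one is meant.

How it is judged (in metres and radians):
On the way, in this order (a step that is already met when the one before it is completed fails the run):
1. the large tier sits fully down on the red base, released (horizontal distance between large and red_base below 0.008 m and z of large in the frame of red_base between 0.02 and 0.028 m and angle between large's own z axis and vertical below 0.1 rad and contact force between large and the fingers below 0.2 N), for 0.2 s.
2. the medium tier sits fully down on the large one, released (horizontal distance between medium and large below 0.008 m and z of medium in the frame of large between 0.036 and 0.044 m and angle between medium's own z axis and vertical below 0.1 rad and contact force between medium and the fingers below 0.2 N), for 0.2 s.
3. the small tier sits fully down on the medium one, released (horizontal distance between small and medium below 0.008 m and z of small in the frame of medium between 0.036 and 0.044 m and angle between small's own z axis and vertical below 0.1 rad and contact force between small and the fingers below 0.2 N), for 0.2 s.
4. the star sits fully down on the small tier, released (horizontal distance between star and small below 0.008 m and z of star in the frame of small between 0.036 and 0.044 m and angle between star's own z axis and vertical below 0.1 rad and contact force between star and the fingers below 0.2 N), for 0.2 s.
At the end, for the whole second after the job is handed in: Large tier on the red base, medium on large, small on medium, star on small: each within 8 mm of the centre of the piece below and 4 mm of its seated height (24 mm over the base, 40 mm over each tier), tilted under 0.1 rad, released and at rest (all of step 1 and all of step 2 and all of step 3 and all of step 4 and linear speed of each of large, medium, small, star below 0.02 m/s); the robot touches nothing.
It fails at once if the pinecone is shifted by more than 30 mm (distance of pinecone from where it was at the start of the episode above 0.03 m).
It fails at once if the glue bottle is shifted by more than 30 mm (distance of glue from where it was at the start of the episode above 0.03 m).
It fails at once if the brush is shifted by more than 30 mm (distance of brush from where it was at the start of the episode above 0.03 m).
It fails at once if a tree piece is put on the blue base ((horizontal distance between large and blue_base below 0.02 m and z of large in the frame of blue_base below 0.038 m) or (horizontal distance between medium and blue_base below 0.02 m and z of medium in the frame of blue_base below 0.038 m) or (horizontal distance between small and blue_base below 0.02 m and z of small in the frame of blue_base below 0.038 m) or (horizontal distance between star and blue_base below 0.02 m and z of star in the frame of blue_base below 0.038 m)).
It also fails if it takes over 120 s, if anything falls off the work surface, if the arm or the gripper's body presses on something with over 40 N, if the wrist force passes 120 N, or if a joint passes its speed limit or range.

## Robot

A 6-joint arm with a two-finger parallel gripper is mounted at the origin on the work surface. World frame = base frame: x ahead of the robot, y to its left, z up, the work surface at z = 0. Lengths are in m, angles in degrees, forces in N, time in s.
With the tool pointing down it reaches from about 0.3 to 1 m from the base axis. Payload 5.1 kg.
Tool frame: the origin (TCP) lies at the very end of the fingers, on their centre line; the grasp point (between the pads) lies env.hold_point_z behind it (env.hold_point_z is the distance from the TCP to the grasp point, in m); z points along the fingers, y is the line along which they close (so a half turn about z gives the same grasp; the last joint's range is limited). The gripper opens to 95 mm and grips with 3 to 60 N. Pads are 20 mm wide; open, the fingers measure 119 mm over their backs; the gripper's body (75 mm by 180 mm) begins 59 mm behind the grasp point.
Start: joints at [63.621, 7.093, 94.555, -0, 78.352, -4.733], TCP at [0.24, 0.604, 0.215] pointing down, gripper open.
Joint ranges: [-149.61, 149.61], [-58.7, 133.49], [1.44, 155.28], [-77.14, 257.14], [18.33, 153.61], [-166.67, 166.67]. Speed limits (degrees/s): [147.25, 147.25, 180, 180, 180, 180].

## Interface

Orientations are given as [roll, pitch, yaw] about the fixed x, y, z axes, in that order (R = Rz(yaw) Ry(pitch) Rx(roll)).
In Python, from bench import env gives the robot as it stands.
- The arm moves only by the tool move_arm, never from a script. Its argument "steps" is a list of rows, each an object with "fingers": the closure, from 0 (fully open) to 1 (shut); "linear": the shift along the world's x, y, z in m, a list of three; "rot": the turn, a rotation vector about the world's x, y, z in rad, a list of three. A call has 1 to 12 rows; each row is the pose to reach, as a shift and turn from the pose commanded when the call began; what a row does not reach only later rows make up. A row lasts 1/10 s, in which the tool goes at most 50 mm and 8.59 degrees, less where a joint would pass 70% of its speed; a pose out of reach is approached as far as the arm can. A call with a gripper value outside its range is refused whole. The fingers move at their own pace and stop on an object; the grip force is fixed at half the most. Time passes only in rows, so rows that repeat a pose let the fingers close. It gives the time, the measured TCP pose, the force, the opening and the grip force at its end, in the units of the state.
- env.state(): the state, without advancing time (a new reading comes with each control period).
- env.grab_frame(name): name is "scene" or "top" or "wrist"; returns (picture, depth): 480x640x3 uint8, blue, green, red; 480x640 float32, m along the optical axis (not along the pixel's ray), 0 where there is no reading.
- env.camera_info(name): a dict with "mtx" (3x3 intrinsics, pixels), "pose" (4x4, takes a point from camera to world coordinates). Camera axes: x right, y down, z forward; pixel columns grow to the right and rows downward; lengths in m; the calibration is good to about 2 mm. A picture is of the moment at which its call begins: read the wrist's pose just before it. camera_info takes no time and is no camera call; for the wrist camera it gives the pose at the moment of the call.
- env.finish_job(): hands the job in; it is judged then, once.
Trained networks look in the newest picture that a camera, given by its name, has taken for a name from the list of things; names that differ only in an ending like _2 or _b are one class to them, and where a whole thing is asked for, a point or a joint stands for the part that bears it (a point fixed in the world has none). Each returns a list of dicts, best first, with "score" (0 to 1); they miss things now and then, are a little off and sometimes report something else, mostly with a low value. They report only what shows in the picture. A call takes as long as a camera call. They do not tell look-alikes from the thing itself.
- env.look_for(camera, target): "rect" ([left, top, width, height] in pixels, round what is visible of it).
The state is a dict: "time": time; "qpos": joint angles; "joint_velocities": joint speeds; "joint_efforts": joint torques, N m; "tcp_pos": TCP position; "ee_rot": TCP orientation; "contact_force": force on the tool from outside, world axes, zero at the start; "moment": the same for the moment, N m; "finger_gap": opening from 0.0 (shut) to 1.0 (fully open); "grip_force": force on a finger pad.
Only numpy, scipy, OpenCV 4.12 (cv2) and the standard library are available. Lean on these libraries where they do the work, as an engineer would, in place of code of your own. Each camera call takes 0.05 s, during which the arm holds its last target. There are 200 camera calls.

## Working session

There is one attempt and no reset: what is moved stays moved. The work goes in short steps, Python scripts to look and compute and a tool call to move; the robot and the scene stay as the last step left them, time stands still between calls to the robot, and variables do not carry over. Pictures are saved under pics/ and viewed, at most 14 in all, crops included, and the job is handed in when it is done.

Besides the shell and the picture viewer there is one more tool, called after ">>>" as name([rows], argument=value, ...), one row to a line, values as JSON. move_arm: Moves the arm, as the interface text tells. Its arguments: {"type":"object","properties":{"steps":{"type":"array","items":{"type":"object","properties":{"fingers":{"type":"number"},"linear":{"type":"array","items":{"type":"number"}},"rot":{"type":"array","items":{"type":"number"}}}}}},"required":["steps"]}

```bash
ls; mkdir -p pics; python3 - <<'E'
from bench import env
import cv2,numpy as np
print(env.state()); print(env.hold_point_z)
for c in("top","scene"):
    p,d=env.grab_frame(c); cv2.imwrite(f"pics/{c}0.png",p); np.save(f"pics/{c}0.npy",d)
    i=env.camera_info(c); print(i)
    for n in["large","medium","small","star","red_base","blue_base","pinecone","glue","brush"]:
        print(n,[([int(v) for v in r["rect"]],round(r["score"],2)) for r in env.look_for(c,n)])
E
```

```text
pics
{'time': 0.0, 'qpos': array([ 6.36212494e+01,  7.13346939e+00,  9.46322560e+01, -2.94248601e-04,
        7.83520785e+01, -4.72939501e+00]), 'joint_velocities': array([ 0.02670459, -0.03863899, -0.09654846, -0.05492472,  0.05307346,
        0.06828557]), 'joint_efforts': array([ 1.66296435e-03, -4.17577422e+01, -3.59943831e+01,  7.75990030e-02,
        4.89977596e-02, -1.62003921e-04]), 'tcp_pos': array([0.23951366, 0.60358189, 0.21340619]), 'ee_rot': array([-1.79882574e+02, -9.42581175e-03,  1.58350694e+02]), 'contact_force': array([-1.26754871, -0.03942296,  0.01681161]), 'moment': array([ 0.02872153, -0.009081  ,  0.03718616]), 'grip_force': 0.0, 'finger_gap': 1.0000271582262554}
0.0188
{'mtx': array([[567.87366714,   0.        , 320.58354247],
       [  0.        , 567.87366714, 228.66786507],
       [  0.        ,   0.        ,   1.        ]]), 'pose': array([[ 0.01259132, -0.98618603,  0.16516224,  0.37512333],
       [-0.99990148, -0.01344293, -0.00403936,  0.06492977],
       [ 0.00620383, -0.16509511, -0.98625814,  1.22079692],
       [ 0.        ,  0.        ,  0.      
[... 579 characters left out ...]
-0.51039503,  0.60919814, -0.60693866,  1.19656223],
       [ 0.85993548,  0.36387637, -0.35791753,  0.42151684],
       [ 0.00280795, -0.70460742, -0.70959178,  0.74658209],
       [ 0.        ,  0.        ,  0.        ,  1.        ]])}
large [([303, 185, 44, 35], 0.64), ([387, 212, 35, 23], 0.57)]
medium [([300, 187, 45, 33], 0.55), ([318, 307, 32, 37], 0.36)]
small [([255, 249, 31, 30], 0.96), ([172, 223, 32, 47], 0.67)]
star [([461, 232, 29, 33], 0.86), ([230, 184, 44, 29], 0.58)]
red_base [([349, 238, 54, 40], 0.65)]
blue_base [([230, 185, 45, 32], 0.88)]
pinecone [([320, 307, 32, 37], 0.6)]
glue [([171, 223, 30, 48], 0.98), ([171, 153, 35, 26], 0.21)]
brush [([424, 293, 47, 89], 0.88)]
```

View pics/top0.png

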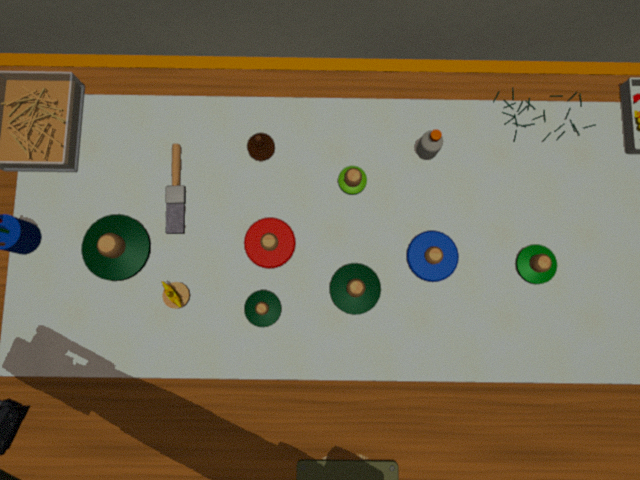

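View pics/scene0.png

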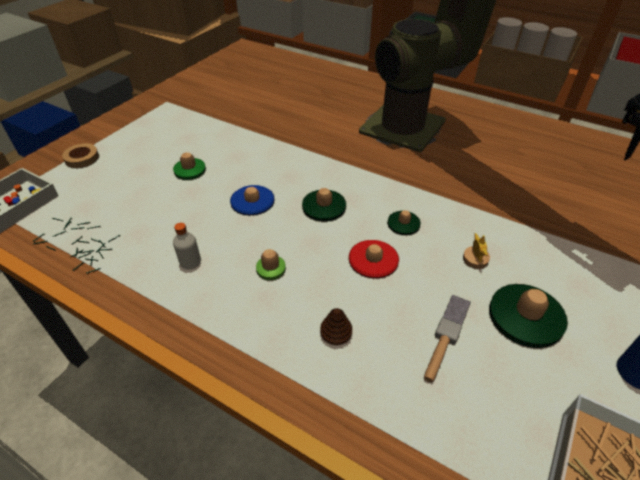

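Three dark-green look-alikes appear in the top view: (116,247) about 68 px wide, (355,288) about 51 px and (263,308) about 37 px. The one at (355,288) is the middle-sized one, so it is the large tier. I'll measure all of them and make an enlarged crop to confirm.

```bash
cat > h.py <<'E'
from bench import env
import cv2,numpy as np
def cloud(c,d):
    i=env.camera_info(c); K,T=i["mtx"],i["pose"]
    v,u=np.mgrid[:480,:640]
    P=np.stack([(u-K[0,2])/K[0,0]*d,(v-K[1,2])/K[1,1]*d,d],-1)
    return P@T[:3,:3].T+T[:3,3]
def trunk(W,x,y,top,r=.03):
    "centre of the flat top near x,y"
    m=(np.hypot(W[...,0]-x,W[...,1]-y)<r)&(abs(W[...,2]-top)<.005)
    return W[m].mean(0).round(4),int(m.sum())
E
python3 - <<'E'
from h import *
d=np.load("pics/top0.npy"); p=cv2.imread("pics/top0.png"); W=cloud("top",d)
print("table",[W[y,x].round(4) for y,x in[(340,200),(200,300),(200,480)]])
for n,(u,v,r,top) in dict(big=(116,247,42,None),large=(355,288,33,.052),tiny=(263,308,25,None),medium=(537,264,28,.052),small=(352,180,22,.052),red=(269,243,32,.036),blue=(433,256,32,.036),star=(175,294,22,None),cone=(261,147,20,None),glue=(430,142,22,None)).items():
    w=W[v-r:v+r,u-r:u+r]; z=w[...,2]; q=w[(z>.007)&(z<.03)][:,:2].astype(np.float32)
    (cx,cy),R=cv2.minEnclosingCircle(q)
    t=w[z>np.percentile(z,99.9)-.004]
    print(n,"disc",round(cx,4),round(cy,4),"D",round(2*R,3),"top",t.mean(0).round(4),len(t),"zmax",z.max().round(4))
w=W[270:316,152:198].reshape(-1,3); s=w[w[:,2]>.03]; 
_,_,V=np.linalg.svd((s-s.mean(0))[:,:2]); print("star n",len(s),s.mean(0),V[0],np.degrees(np.arctan2(V[0,1],V[0,0])))
a=cv2.resize(p[200:340,60:400],None,fx=2.3,fy=2.3,interpolation=2); cv2.imwrite("pics/crop1.png",a)
b=cv2.resize(p[265:325,145:205],(600,600),interpolation=2);cv2.imwrite("pics/star1.png",b)
E
```

```text
table [array([ 0.3381,  0.3114, -0.0014]), array([0.6427, 0.1059, 0.0007]), array([ 0.6475, -0.2892,  0.004 ])]
big disc 0.5379 0.503 D 0.229 top [0.3751 0.0649 1.2208] 28 zmax 1.2208
large disc 0.4579 -0.0143 D 0.18 top [0.3751 0.0649 1.2208] 16 zmax 1.2208
tiny disc 0.4094 0.1739 D 0.116 top [0.3751 0.0649 1.2208] 8 zmax 1.2208
medium disc 0.5136 -0.4043 D 0.151 top [0.3751 0.0649 1.2208] 13 zmax 1.2208
small disc 0.6956 -0.0058 D 0.123 top [0.3751 0.0649 1.2208] 5 zmax 1.2208
red disc 0.5569 0.1659 D 0.161 top [0.3751 0.0649 1.2208] 13 zmax 1.2208
blue disc 0.5229 -0.1793 D 0.164 top [0.3751 0.0649 1.2208] 15 zmax 1.2208
star disc 0.436 0.3617 D 0.107 top [0.3751 0.0649 1.2208] 5 zmax 1.2208
cone disc 0.7636 0.1966 D 0.104 top [0.3751 0.0649 1.2208] 4 zmax 1.2208
glue disc 0.7714 -0.1822 D 0.114 top [0.3751 0.0649 1.2208] 11 zmax 1.2208
star n 242 [0.43064311 0.35619172 0.07821247] [0.24175811 0.97033655] 76.00967140839981
```

View pics/crop1.png

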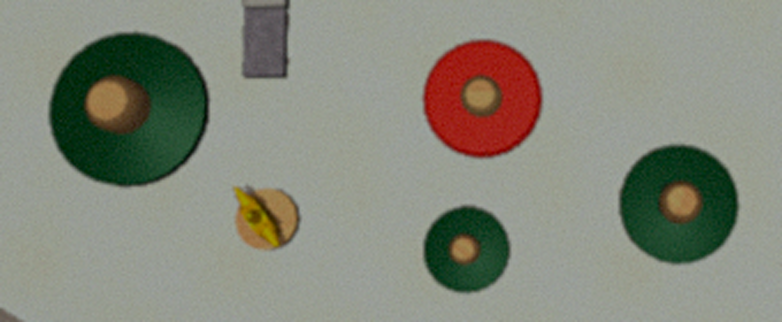

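View pics/star1.png

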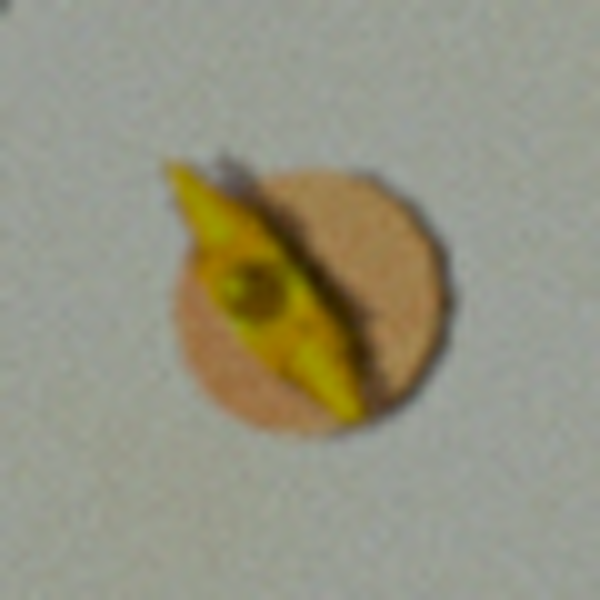

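The crop confirms it: of the dark-green pieces at crop (130,108), (467,250) and (680,203), the one at (680,203) is the middle-sized one and matches the red base's 112 mm disc in width. The depth readings are noisy, so I'll use colour blobs intersected with planes at the known heights.

```bash
cat >> h.py <<'E'
def ray(c,u,v,z,info=None):
    i=info or env.camera_info(c); r=i["pose"][:3,:3]@np.linalg.solve(i["mtx"],[u,v,1.]); o=i["pose"][:3,3]
    return o+r*(z-o[2])/r[2]
def blob(m):
    n,l,s,c=cv2.connectedComponentsWithStats(m.astype(np.uint8)); k=1+s[1:,4].argmax()
    q=max(cv2.findContours((l==k).astype(np.uint8),0,2)[0],key=len); h=cv2.convexHull(q); M=cv2.moments(h)
    return M["m10"]/M["m00"],M["m01"]/M["m00"],cv2.boundingRect(h),s[k,4]
E
python3 - <<'E'
from h import *
p=cv2.imread("pics/top0.png"); H=cv2.cvtColor(cv2.GaussianBlur(p,(3,3),0),40); d=np.load("pics/top0.npy");W=cloud("top",d)
for n,(u,v,r,top,rim,lo,hi) in dict(large=(355,288,33,.052,.012,45,85),medium=(537,264,28,.052,.012,45,85),small=(352,180,22,.052,.012,30,60),red=(269,243,32,.036,.011,170,4),blue=(433,256,32,.036,.011,100,125),tiny=(263,308,25,.04,.012,45,85)).items():
    a=H[v-r:v+r,u-r:u+r]; h,s=a[...,0],a[...,1]
    m=((h>=lo)&(h<=hi) if lo<hi else (h>=lo)|(h<=hi))&(s>110)
    x,y,b,k=blob(m); C=ray("top",x+u-r,y+v-r,rim)
    t=(h>5)&(h<24)&(s>60)&(a[...,2]>130)&(~m); c0=r-r//2; t[:c0]=0;t[-c0:]=0;t[:,:c0]=0;t[:,-c0:]=0
    x2,y2,b2,k2=blob(t); T=ray("top",x2+u-r,y2+v-r,top)
    w=W[v-r:v+r,u-r:u+r][m][:,2]
    print(n,"disc",C.round(4),"wpx",b[2:],"trunk",T.round(4),b2[2:],"rimz",np.median(w).round(4))
m=(H[...,0]>20)&(H[...,0]<32)&(H[...,1]>150); m[:265]=0;m[320:]=0;m[:,:150]=0;m[:,200:]=0
v,u=np.nonzero(m); q=W[m]; ok=(q[:,2]>.02)&(q[:,2]<.1);q=q[ok]; V=np.linalg.svd((q-q.mean(0))[:,:2])[2][0]
print("star px",u.mean(),v.mean(),"at z.04",ray("top",u.mean(),v.mean(),.045),"cloud",q.mean(0),q[:,2].min(),q[:,2].max(),np.degrees(np.arctan2(V[1],V[0])))
a=H[265:325,145:205]; m2=(a[...,1]>55)&(a[...,0]>5)&(a[...,0]<24);x,y,b,k=blob(m2); print("foot",x+145,y+265,b,ray("top",x+145,y+265,.014))
print("foot by eye",ray("top",176.2,295.3,.015),ray("top",161.5+.5,281,.05),ray("top",181,306.5,.05))
E
```

```text
large disc [ 0.4502 -0.0144  0.012 ] wpx (49, 50) trunk [ 0.4508 -0.0141  0.052 ] (13, 12) rimz 0.0177
medium disc [ 0.5074 -0.4024  0.012 ] wpx (41, 39) trunk [ 0.5079 -0.4037  0.052 ] (11, 12) rimz 0.0175
small disc [ 0.6875 -0.0076  0.012 ] wpx (29, 28) trunk [ 0.6875 -0.0079  0.052 ] (12, 11) rimz 0.0183
red disc [0.5461 0.1697 0.011 ] wpx (52, 50) trunk [0.5468 0.1696 0.036 ] (12, 12) rimz 0.0127
blue disc [ 0.5219 -0.1801  0.011 ] wpx (51, 51) trunk [ 0.5223 -0.181   0.036 ] (13, 12) rimz 0.0127
tiny disc [0.4062 0.1806 0.012 ] wpx (36, 35) trunk [0.4057 0.1806 0.04  ] (9, 9) rimz 0.013
star px 171.82790697674417 294.47441860465113 at z.04 [0.43068076 0.36422115 0.045     ] cloud [0.43041594 0.36161389 0.05519714] 0.020839379448250428 0.07608307415814153 -142.16333423733306
foot 175.26455479452056 294.71061643835617 (17, 17, 28, 27) [0.43174354 0.36484434 0.014     ]
foot by eye [0.43048705 0.3625593  0.015     ] [0.4577095  0.38464819 0.05      ] [0.40629526 0.34290334 0.05      ]
```

>>> move_arm([
  {"linear": [0.015, -0.045, 0], "fingers": 0},
  {"linear": [0.03, -0.09, 0], "fingers": 0},
  {"linear": [0.047, -0.135, 0], "fingers": 0},
  {"linear": [0.063, -0.18, 0], "fingers": 0},
  {"linear": [0.08, -0.225, 0], "fingers": 0},
  {"linear": [0.095, -0.27, 0], "fingers": 0},
  {"linear": [0.11, -0.315, 0], "fingers": 0},
  {"linear": [0.125, -0.36, 0], "fingers": 0},
  {"linear": [0.14, -0.405, 0], "fingers": 0},
  {"linear": [0.155, -0.45, 0], "fingers": 0},
  {"linear": [0.17, -0.495, 0], "fingers": 0},
  {"linear": [0.18, -0.53, 0], "fingers": 0},
])

```text
invalid input at $.steps[0]: expected keys fingers, linear, rot
```

>>> move_arm([
  {"linear": [0.015, -0.044, -0.01], "fingers": 0},
  {"linear": [0.03, -0.088, -0.03], "fingers": 0},
  {"linear": [0.03, -0.088, -0.07], "fingers": 0},
  {"linear": [0.03, -0.088, -0.1], "fingers": 0},
  {"linear": [0.03, -0.088, -0.1], "fingers": 0},
  {"linear": [0.03, -0.088, -0.1], "fingers": 0},
])

```text
invalid input at $.steps[0]: expected keys fingers, linear, rot
```

>>> move_arm([
  {"linear": [0.015, -0.045, 0], "rot": [0, 0, 0], "fingers": 0},
  {"linear": [0.03, -0.09, 0], "rot": [0, 0, 0], "fingers": 0},
  {"linear": [0.047, -0.135, 0], "rot": [0, 0, 0], "fingers": 0},
  {"linear": [0.063, -0.18, 0], "rot": [0, 0, 0], "fingers": 0},
  {"linear": [0.08, -0.225, 0], "rot": [0, 0, 0], "fingers": 0},
  {"linear": [0.095, -0.27, 0], "rot": [0, 0, 0], "fingers": 0},
  {"linear": [0.11, -0.315, 0], "rot": [0, 0, 0], "fingers": 0},
  {"linear": [0.125, -0.36, 0], "rot": [0, 0, 0], "fingers": 0},
  {"linear": [0.14, -0.405, 0], "rot": [0, 0, 0], "fingers": 0},
  {"linear": [0.155, -0.45, 0], "rot": [0, 0, 0], "fingers": 0},
  {"linear": [0.17, -0.495, 0], "rot": [0, 0, 0], "fingers": 0},
  {"linear": [0.18, -0.53, 0], "rot": [0, 0, 0], "fingers": 0},
])

```text
time: 2.2
tcp_pos: [0.4202, 0.0718, 0.2151]
ee_rot: [180.0, 0.1, 158.3]
contact_force: [0.5, 0.6, 0.1]
finger_gap: 0.994
grip_force: 0.0
```

>>> move_arm([
  {"linear": [0.015, -0.044, -0.01], "rot": [0, 0, 0], "fingers": 0},
  {"linear": [0.03, -0.088, -0.03], "rot": [0, 0, 0], "fingers": 0},
  {"linear": [0.03, -0.088, -0.07], "rot": [0, 0, 0], "fingers": 0},
  {"linear": [0.03, -0.088, -0.1], "rot": [0, 0, 0], "fingers": 0},
  {"linear": [0.03, -0.088, -0.1], "rot": [0, 0, 0], "fingers": 0},
  {"linear": [0.03, -0.088, -0.1], "rot": [0, 0, 0], "fingers": 0},
])

```text
time: 2.8
tcp_pos: [0.4497, -0.0138, 0.115]
ee_rot: [-180.0, -0.0, 158.4]
contact_force: [0.5, -0.1, 0.6]
finger_gap: 1.002
grip_force: 0.0
```

>>> move_arm([
  {"linear": [0, 0, -0.03], "rot": [0, 0, 0], "fingers": 0},
  {"linear": [0, 0, -0.06], "rot": [0, 0, 0], "fingers": 0},
  {"linear": [0, 0, -0.08], "rot": [0, 0, 0], "fingers": 0},
  {"linear": [0, 0, -0.092], "rot": [0, 0, 0], "fingers": 0},
  {"linear": [0, 0, -0.092], "rot": [0, 0, 0], "fingers": 0},
  {"linear": [0, 0, -0.092], "rot": [0, 0, 0], "fingers": 1},
  {"linear": [0, 0, -0.092], "rot": [0, 0, 0], "fingers": 1},
  {"linear": [0, 0, -0.092], "rot": [0, 0, 0], "fingers": 1},
  {"linear": [0, 0, -0.092], "rot": [0, 0, 0], "fingers": 1},
  {"linear": [0, 0, -0.092], "rot": [0, 0, 0], "fingers": 1},
  {"linear": [0, 0, -0.092], "rot": [0, 0, 0], "fingers": 1},
  {"linear": [0, 0, -0.092], "rot": [0, 0, 0], "fingers": 1},
])

```text
time: 4.0
tcp_pos: [0.4498, -0.0139, 0.0227]
ee_rot: [-180.0, -0.0, 158.4]
contact_force: [0.4, 0.4, 0.3]
finger_gap: 0.464
grip_force: 0.0
```

>>> move_arm([
  {"linear": [0, 0, 0], "rot": [0, 0, 0], "fingers": 1},
  {"linear": [0, 0, 0], "rot": [0, 0, 0], "fingers": 1},
  {"linear": [0, 0, 0], "rot": [0, 0, 0], "fingers": 1},
  {"linear": [0, 0, 0], "rot": [0, 0, 0], "fingers": 1},
  {"linear": [0, 0, 0.01], "rot": [0, 0, 0], "fingers": 1},
  {"linear": [0, 0, 0.03], "rot": [0, 0, 0], "fingers": 1},
  {"linear": [0, 0, 0.06], "rot": [0, 0, 0], "fingers": 1},
  {"linear": [0, 0, 0.09], "rot": [0, 0, 0], "fingers": 1},
  {"linear": [0, 0, 0.1], "rot": [0, 0, 0], "fingers": 1},
  {"linear": [0, 0, 0.1], "rot": [0, 0, 0], "fingers": 1},
])

```text
time: 5.0
tcp_pos: [0.4511, -0.014, 0.1246]
ee_rot: [179.9, 0.2, 158.4]
contact_force: [0.6, 0.0, -1.3]
finger_gap: 0.389
grip_force: 30.0
```

>>> move_arm([
  {"linear": [0.02, 0.037, 0], "rot": [0, 0, 0], "fingers": 1},
  {"linear": [0.039, 0.074, 0], "rot": [0, 0, 0], "fingers": 1},
  {"linear": [0.058, 0.111, 0], "rot": [0, 0, 0], "fingers": 1},
  {"linear": [0.077, 0.148, 0], "rot": [0, 0, 0], "fingers": 1},
  {"linear": [0.09, 0.172, 0], "rot": [0, 0, 0], "fingers": 1},
  {"linear": [0.096, 0.184, 0], "rot": [0, 0, 0], "fingers": 1},
  {"linear": [0.096, 0.184, -0.015], "rot": [0, 0, 0], "fingers": 1},
  {"linear": [0.096, 0.184, -0.03], "rot": [0, 0, 0], "fingers": 1},
  {"linear": [0.096, 0.184, -0.03], "rot": [0, 0, 0], "fingers": 1},
])

```text
time: 5.9
tcp_pos: [0.5423, 0.1683, 0.0879]
ee_rot: [-179.7, -0.4, 158.3]
contact_force: [-0.1, 0.7, -1.8]
finger_gap: 0.394
grip_force: 30.0
```

```bash
python3 - <<'E'
from h import *
print(env.state()["tcp_pos"])
p,d=env.grab_frame("wrist"); cv2.imwrite("pics/w1.png",p)
s,_=env.grab_frame("scene")
cv2.imwrite("pics/s1.png",np.hstack([cv2.resize(p,(400,300)),cv2.resize(s[140:320,260:500],(400,300))]))
E
```

```text
[0.54226197 0.16832068 0.08789554]
```

View pics/s1.png

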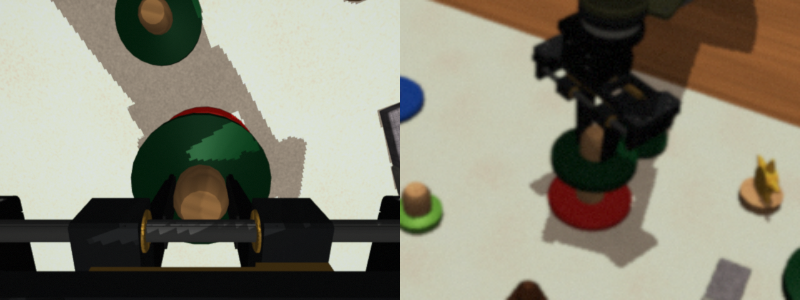

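The wrist and scene views show the large tier level in the fingers above the red base.

```bash
python3 -c "
from h import *
s=env.state();print(s['time'],s['tcp_pos'],s['ee_rot'],s['qpos'])"
```

```text
6.0 [0.54441688 0.1688455  0.09100343] [-1.79896292e+02 -1.40176468e-01  1.58276518e+02] [ 1.18395538e+01  3.47063865e+00  1.10899160e+02 -9.78008322e-03
  6.58043433e+01 -5.64330695e+01]
```

>>> move_arm([
  {"linear": [0, 0, 0], "rot": [0, 0, 0], "fingers": 1},
  {"linear": [0, 0, 0], "rot": [0, 0, 0], "fingers": 1},
])

```text
time: 6.2
tcp_pos: [0.5463, 0.1697, 0.0935]
ee_rot: [180.0, 0.1, 158.3]
contact_force: [0.4, 0.0, -1.4]
finger_gap: 0.391
grip_force: 30.0
```

>>> move_arm([
  {"linear": [0, 0, -0.015], "rot": [0, 0, 0], "fingers": 1},
  {"linear": [0, 0, -0.028], "rot": [0, 0, 0], "fingers": 1},
  {"linear": [0, 0, -0.036], "rot": [0, 0, 0], "fingers": 1},
  {"linear": [0, 0, -0.042], "rot": [0, 0, 0], "fingers": 1},
  {"linear": [0, 0, -0.045], "rot": [0, 0, 0], "fingers": 1},
  {"linear": [0, 0, -0.046], "rot": [0, 0, 0], "fingers": 1},
  {"linear": [0, 0, -0.046], "rot": [0, 0, 0], "fingers": 1},
])

```text
time: 6.9
tcp_pos: [0.5461, 0.1703, 0.0468]
ee_rot: [180.0, 0.0, 158.4]
contact_force: [0.3, -0.7, -1.2]
finger_gap: 0.395
grip_force: 30.0
```

Height matches the seated value and there is no abnormal force. I'll release and rise.

>>> move_arm([
  {"linear": [0, 0, 0], "rot": [0, 0, 0], "fingers": 0.3},
  {"linear": [0, 0, 0], "rot": [0, 0, 0], "fingers": 0.3},
  {"linear": [0, 0, 0], "rot": [0, 0, 0], "fingers": 0.2},
  {"linear": [0, 0, 0], "rot": [0, 0, 0], "fingers": 0.2},
  {"linear": [0, 0, 0], "rot": [0, 0, 0], "fingers": 0.2},
  {"linear": [0, 0, 0.03], "rot": [0, 0, 0], "fingers": 0.2},
  {"linear": [0, 0, 0.07], "rot": [0, 0, 0], "fingers": 0.2},
  {"linear": [0, -0.01, 0.11], "rot": [0, 0, 0], "fingers": 0.2},
  {"linear": [0, -0.05, 0.13], "rot": [0, 0, 0], "fingers": 0.2},
  {"linear": [-0.005, -0.1, 0.13], "rot": [0, 0, 0], "fingers": 0.2},
  {"linear": [-0.01, -0.15, 0.13], "rot": [0, 0, 0], "fingers": 0.2},
  {"linear": [-0.014, -0.2, 0.13], "rot": [0, 0, 0], "fingers": 0.2},
])

```text
time: 8.1
tcp_pos: [0.5315, -0.0308, 0.1773]
ee_rot: [180.0, 0.1, 158.4]
contact_force: [1.1, -0.3, 0.4]
finger_gap: 0.806
grip_force: 0.0
```

```bash
cat > chk.py <<'E'
from h import *
import sys
# args: name, u,v,r, top z, lo,hi
u,v,r,lo,hi=map(int,sys.argv[1:6]); rim,top=map(float,sys.argv[6:8])
p,d=env.grab_frame("top"); W=cloud("top",d); H=cv2.cvtColor(cv2.GaussianBlur(p,(3,3),0),40)
a=H[v-r:v+r,u-r:u+r]; h,s=a[...,0],a[...,1]; m=(h>=lo)&(h<=hi)&(s>110); w=W[v-r:v+r,u-r:u+r]
x,y,b,k=blob(m); t=(h>5)&(h<24)&(s>60)&(a[...,2]>130)&~m; c=r-r//2; t[:c]=0;t[-c:]=0;t[:,:c]=0;t[:,-c:]=0
x2,y2,b2,_=blob(t)
print("disc",ray("top",x+u-r,y+v-r,rim).round(4),b,"trunk",ray("top",x2+u-r,y2+v-r,top).round(4),b2)
print("z skirt",np.median(w[m][:,2]).round(4),"z trunk",np.median(w[int(y2)-3:int(y2)+4,int(x2)-3:int(x2)+4,2]).round(4))
st=env.state(); print(st["time"],st["tcp_pos"])
cv2.imwrite(f"pics/t{st['time']:.1f}.png",p)
E
python3 chk.py 269 243 36 45 85 .036 .076
```

```text
disc [0.5467 0.17   0.036 ] (11, 9, 50, 50) trunk [0.5467 0.1703 0.076 ] (27, 25, 14, 13)
z skirt 0.0416 z trunk 0.0766
8.15 [ 0.53102044 -0.03740637  0.177095  ]
```

>>> move_arm([
  {"linear": [-0.003, -0.045, 0], "rot": [0, 0, 0], "fingers": 0.1},
  {"linear": [-0.006, -0.09, 0], "rot": [0, 0, 0], "fingers": 0.1},
  {"linear": [-0.009, -0.135, 0], "rot": [0, 0, 0], "fingers": 0.1},
  {"linear": [-0.012, -0.18, 0], "rot": [0, 0, 0], "fingers": 0.1},
  {"linear": [-0.015, -0.225, 0], "rot": [0, 0, 0], "fingers": 0.1},
  {"linear": [-0.018, -0.27, 0], "rot": [0, 0, 0], "fingers": 0.1},
  {"linear": [-0.021, -0.31, 0], "rot": [0, 0, 0], "fingers": 0.1},
  {"linear": [-0.023, -0.345, 0], "rot": [0, 0, 0], "fingers": 0.1},
  {"linear": [-0.024, -0.372, 0], "rot": [0, 0, 0], "fingers": 0.1},
  {"linear": [-0.024, -0.372, -0.04], "rot": [0, 0, 0], "fingers": 0.1},
  {"linear": [-0.024, -0.372, -0.07], "rot": [0, 0, 0], "fingers": 0.1},
  {"linear": [-0.024, -0.372, -0.07], "rot": [0, 0, 0], "fingers": 0.1},
])

```text
time: 9.35
tcp_pos: [0.505, -0.3987, 0.1006]
ee_rot: [179.8, -0.6, 158.3]
contact_force: [-0.5, 0.9, -1.1]
finger_gap: 0.898
grip_force: 0.0
```

>>> move_arm([
  {"linear": [0, 0, 0], "rot": [0, 0, 0], "fingers": 0.1},
  {"linear": [0, 0, 0], "rot": [0, 0, 0], "fingers": 0.1},
])

```text
time: 9.55
tcp_pos: [0.5091, -0.4019, 0.1091]
ee_rot: [-179.9, 0.2, 158.4]
contact_force: [0.4, -0.3, -0.1]
finger_gap: 0.901
grip_force: 0.0
```

```bash
python3 - <<'E'
from h import *
i=env.camera_info("wrist"); p,d=env.grab_frame("wrist"); K,T=i["mtx"],i["pose"]
P=np.linalg.inv(T)@np.array([.5077,-.403,.052,1]);q=K@P[:3]; u,v=(q[:2]/q[2]).round().astype(int);print(u,v,env.state()["tcp_pos"])
cv2.circle(p,(int(u),int(v)),4,(0,0,255),-1); cv2.imwrite("pics/w2.png",p)
E
```

```text
322 259 [ 0.50922937 -0.40205423  0.10947584]
```

View pics/w2.png

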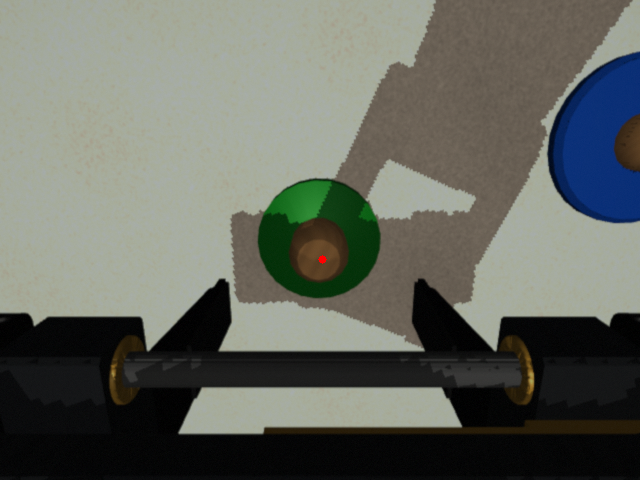

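The wrist view shows the medium tier's trunk top at (319,258) and my prediction at (322,259), so they agree. I'll descend.

>>> move_arm([
  {"linear": [0, -0.001, -0.03], "rot": [0, 0, 0], "fingers": 0.3},
  {"linear": [0, -0.001, -0.06], "rot": [0, 0, 0], "fingers": 0.3},
  {"linear": [0, -0.001, -0.075], "rot": [0, 0, 0], "fingers": 0.3},
  {"linear": [0, -0.001, -0.084], "rot": [0, 0, 0], "fingers": 0.3},
  {"linear": [0, -0.001, -0.084], "rot": [0, 0, 0], "fingers": 1},
  {"linear": [0, -0.001, -0.084], "rot": [0, 0, 0], "fingers": 1},
  {"linear": [0, -0.001, -0.084], "rot": [0, 0, 0], "fingers": 1},
  {"linear": [0, -0.001, -0.084], "rot": [0, 0, 0], "fingers": 1},
  {"linear": [0, -0.001, -0.084], "rot": [0, 0, 0], "fingers": 1},
  {"linear": [0, -0.001, -0.084], "rot": [0, 0, 0], "fingers": 1},
  {"linear": [0, -0.001, -0.084], "rot": [0, 0, 0], "fingers": 1},
  {"linear": [0, -0.001, -0.084], "rot": [0, 0, 0], "fingers": 1},
])

```text
time: 10.8
tcp_pos: [0.5085, -0.4029, 0.024]
ee_rot: [-180.0, 0.1, 158.4]
contact_force: [-0.6, 0.1, 5.3]
finger_gap: 0.386
grip_force: 30.0
```

>>> move_arm([
  {"linear": [0, 0, 0.02], "rot": [0, 0, 0], "fingers": 1},
  {"linear": [0, 0, 0.06], "rot": [0, 0, 0], "fingers": 1},
  {"linear": [0, 0, 0.1], "rot": [0, 0, 0], "fingers": 1},
  {"linear": [0.002, 0.02, 0.14], "rot": [0, 0, 0], "fingers": 1},
  {"linear": [0.004, 0.06, 0.15], "rot": [0, 0, 0], "fingers": 1},
  {"linear": [0.007, 0.105, 0.15], "rot": [0, 0, 0], "fingers": 1},
  {"linear": [0.01, 0.15, 0.15], "rot": [0, 0, 0], "fingers": 1},
  {"linear": [0.013, 0.195, 0.15], "rot": [0, 0, 0], "fingers": 1},
  {"linear": [0.016, 0.24, 0.15], "rot": [0, 0, 0], "fingers": 1},
  {"linear": [0.019, 0.285, 0.15], "rot": [0, 0, 0], "fingers": 1},
  {"linear": [0.022, 0.33, 0.15], "rot": [0, 0, 0], "fingers": 1},
  {"linear": [0.025, 0.375, 0.15], "rot": [0, 0, 0], "fingers": 1},
])

```text
time: 12.0
tcp_pos: [0.5321, -0.0253, 0.172]
ee_rot: [-180.0, -0.1, 158.3]
contact_force: [1.8, 0.2, -0.5]
finger_gap: 0.388
grip_force: 30.0
```

>>> move_arm([
  {"linear": [0.003, 0.045, 0], "rot": [0, 0, 0], "fingers": 1},
  {"linear": [0.006, 0.09, 0], "rot": [0, 0, 0], "fingers": 1},
  {"linear": [0.009, 0.135, 0], "rot": [0, 0, 0], "fingers": 1},
  {"linear": [0.011, 0.165, 0], "rot": [0, 0, 0], "fingers": 1},
  {"linear": [0.013, 0.185, 0], "rot": [0, 0, 0], "fingers": 1},
  {"linear": [0.014, 0.198, 0], "rot": [0, 0, 0], "fingers": 1},
  {"linear": [0.014, 0.198, -0.02], "rot": [0, 0, 0], "fingers": 1},
  {"linear": [0.014, 0.198, -0.04], "rot": [0, 0, 0], "fingers": 1},
  {"linear": [0.014, 0.198, -0.045], "rot": [0, 0, 0], "fingers": 1},
  {"linear": [0.014, 0.198, -0.045], "rot": [0, 0, 0], "fingers": 1},
  {"linear": [0.014, 0.198, -0.045], "rot": [0, 0, 0], "fingers": 1},
  {"linear": [0.014, 0.198, -0.045], "rot": [0, 0, 0], "fingers": 1},
])

```text
time: 13.2
tcp_pos: [0.5477, 0.1707, 0.1291]
ee_rot: [179.9, 0.1, 158.3]
contact_force: [-0.7, 0.5, -1.0]
finger_gap: 0.39
grip_force: 30.0
```

```bash
python3 - <<'E'
from h import *
p,d=env.grab_frame("wrist"); s,_=env.grab_frame("scene")
cv2.imwrite("pics/s2.png",np.hstack([cv2.resize(p,(400,300)),cv2.resize(s[140:320,260:500],(400,300))]))
print(env.state()["tcp_pos"])
E
```

```text
[0.54757429 0.17078101 0.12888949]
```

View pics/s2.png

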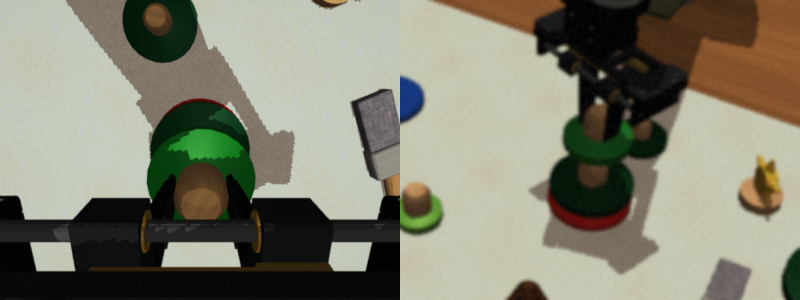

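The medium tier is level and sits over the large tier's trunk. I'll lower it.

>>> move_arm([
  {"linear": [0, 0, -0.012], "rot": [0, 0, 0], "fingers": 1},
  {"linear": [0, 0, -0.024], "rot": [0, 0, 0], "fingers": 1},
  {"linear": [0, 0, -0.032], "rot": [0, 0, 0], "fingers": 1},
  {"linear": [0, 0, -0.037], "rot": [0, 0, 0], "fingers": 1},
  {"linear": [0, 0, -0.04], "rot": [0, 0, 0], "fingers": 1},
  {"linear": [0, 0, -0.041], "rot": [0, 0, 0], "fingers": 1},
  {"linear": [0, 0, -0.041], "rot": [0, 0, 0], "fingers": 1},
])

```text
time: 14.0
tcp_pos: [0.5471, 0.1707, 0.0883]
ee_rot: [-180.0, 0.0, 158.4]
contact_force: [-2.5, -1.3, 6.5]
finger_gap: 0.394
grip_force: 30.0
```

>>> move_arm([
  {"linear": [0, 0, 0], "rot": [0, 0, 0], "fingers": 0.3},
  {"linear": [0, 0, 0], "rot": [0, 0, 0], "fingers": 0.3},
  {"linear": [0, 0, 0], "rot": [0, 0, 0], "fingers": 0.2},
  {"linear": [0, 0, 0], "rot": [0, 0, 0], "fingers": 0.2},
  {"linear": [0, 0, 0], "rot": [0, 0, 0], "fingers": 0.2},
  {"linear": [0, 0, 0.03], "rot": [0, 0, 0], "fingers": 0.2},
  {"linear": [0, 0, 0.07], "rot": [0, 0, 0], "fingers": 0.2},
  {"linear": [0.01, -0.01, 0.09], "rot": [0, 0, 0], "fingers": 0.2},
  {"linear": [0.04, -0.04, 0.09], "rot": [0, 0, 0], "fingers": 0.2},
  {"linear": [0.07, -0.08, 0.09], "rot": [0, 0, 0], "fingers": 0.2},
  {"linear": [0.1, -0.12, 0.09], "rot": [0, 0, 0], "fingers": 0.2},
  {"linear": [0.12, -0.15, 0.09], "rot": [0, 0, 0], "fingers": 0.2},
])

```text
time: 15.2
tcp_pos: [0.6683, 0.0185, 0.1766]
ee_rot: [-180.0, 0.0, 158.3]
contact_force: [-0.2, -0.9, 0.8]
finger_gap: 0.8
grip_force: 0.0
```

```bash
python3 chk.py 266 240 36 45 85 .076 .116
```

```text
disc [0.541  0.1665 0.076 ] (14, 12, 50, 50) trunk [0.545  0.1712 0.116 ] (28, 25, 14, 14)
z skirt 0.0797 z trunk 0.1176
15.25 [0.67023592 0.01426037 0.17643204]
```

Medium is seated: its trunk top measures 0.1176 m against 0.116 m expected. Next is the small tier.

>>> move_arm([
  {"linear": [0.02, -0.026, -0.02], "rot": [0, 0, 0], "fingers": 0.2},
  {"linear": [0.02, -0.026, -0.05], "rot": [0, 0, 0], "fingers": 0.25},
  {"linear": [0.02, -0.026, -0.08], "rot": [0, 0, 0], "fingers": 0.3},
  {"linear": [0.02, -0.026, -0.08], "rot": [0, 0, 0], "fingers": 0.3},
  {"linear": [0.02, -0.026, -0.08], "rot": [0, 0, 0], "fingers": 0.3},
  {"linear": [0.02, -0.026, -0.11], "rot": [0, 0, 0], "fingers": 0.3},
  {"linear": [0.02, -0.026, -0.135], "rot": [0, 0, 0], "fingers": 0.3},
  {"linear": [0.02, -0.026, -0.148], "rot": [0, 0, 0], "fingers": 0.3},
  {"linear": [0.02, -0.026, -0.153], "rot": [0, 0, 0], "fingers": 0.3},
  {"linear": [0.02, -0.026, -0.153], "rot": [0, 0, 0], "fingers": 0.3},
])

```text
time: 16.25
tcp_pos: [0.6874, -0.0051, 0.0245]
ee_rot: [180.0, 0.1, 158.4]
contact_force: [-0.3, -0.3, -0.0]
finger_gap: 0.701
grip_force: 0.0
```

>>> move_arm([
  {"linear": [0, 0, 0], "rot": [0, 0, 0], "fingers": 1},
  {"linear": [0, 0, 0], "rot": [0, 0, 0], "fingers": 1},
  {"linear": [0, 0, 0], "rot": [0, 0, 0], "fingers": 1},
  {"linear": [0, 0, 0], "rot": [0, 0, 0], "fingers": 1},
  {"linear": [0, 0, 0], "rot": [0, 0, 0], "fingers": 1},
  {"linear": [0, 0, 0], "rot": [0, 0, 0], "fingers": 1},
  {"linear": [0, 0, 0], "rot": [0, 0, 0], "fingers": 1},
  {"linear": [0, 0, 0], "rot": [0, 0, 0], "fingers": 1},
])

```text
time: 17.05
tcp_pos: [0.6872, -0.0054, 0.0243]
ee_rot: [-180.0, 0.0, 158.4]
contact_force: [-2.2, -0.1, 4.3]
finger_gap: 0.39
grip_force: 30.0
```

>>> move_arm([
  {"linear": [0, 0, 0.02], "rot": [0, 0, 0], "fingers": 1},
  {"linear": [0, 0, 0.06], "rot": [0, 0, 0], "fingers": 1},
  {"linear": [0, 0, 0.1], "rot": [0, 0, 0], "fingers": 1},
  {"linear": [0, 0, 0.14], "rot": [0, 0, 0], "fingers": 1},
  {"linear": [-0.01, 0.012, 0.16], "rot": [0, 0, 0], "fingers": 1},
  {"linear": [-0.04, 0.05, 0.16], "rot": [0, 0, 0], "fingers": 1},
  {"linear": [-0.07, 0.088, 0.16], "rot": [0, 0, 0], "fingers": 1},
  {"linear": [-0.1, 0.125, 0.16], "rot": [0, 0, 0], "fingers": 1},
  {"linear": [-0.125, 0.156, 0.16], "rot": [0, 0, 0], "fingers": 1},
  {"linear": [-0.137, 0.172, 0.16], "rot": [0, 0, 0], "fingers": 1},
  {"linear": [-0.141, 0.177, 0.16], "rot": [0, 0, 0], "fingers": 1},
  {"linear": [-0.141, 0.177, 0.15], "rot": [0, 0, 0], "fingers": 1},
])

```text
time: 18.25
tcp_pos: [0.5465, 0.1724, 0.1745]
ee_rot: [179.9, 0.1, 158.4]
contact_force: [-0.1, 0.1, -1.2]
finger_gap: 0.39
grip_force: 30.0
```

>>> move_arm([
  {"linear": [0, 0, -0.01], "rot": [0, 0, 0], "fingers": 1},
  {"linear": [0, 0, -0.015], "rot": [0, 0, 0], "fingers": 1},
  {"linear": [0, 0, -0.015], "rot": [0, 0, 0], "fingers": 1},
  {"linear": [0, 0, -0.015], "rot": [0, 0, 0], "fingers": 1},
])

```text
time: 18.65
tcp_pos: [0.5461, 0.1711, 0.1581]
ee_rot: [-180.0, -0.0, 158.3]
contact_force: [0.5, 0.6, -0.3]
finger_gap: 0.391
grip_force: 30.0
```

```bash
python3 - <<'E'
from h import *
p,d=env.grab_frame("wrist"); s,_=env.grab_frame("scene")
cv2.imwrite("pics/s3.png",np.hstack([cv2.resize(p,(400,300)),cv2.resize(s[120:300,260:500],(400,300))]))
print(env.state()["tcp_pos"])
E
```

```text
[0.54635886 0.17147969 0.1589601 ]
```

View pics/s3.png

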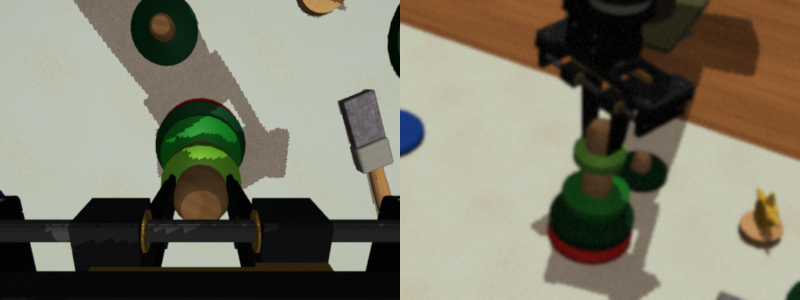

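The small tier is level above the medium tier's trunk. I'll lower it.

>>> move_arm([
  {"linear": [0, 0, -0.01], "rot": [0, 0, 0], "fingers": 1},
  {"linear": [0, 0, -0.02], "rot": [0, 0, 0], "fingers": 1},
  {"linear": [0, 0, -0.026], "rot": [0, 0, 0], "fingers": 1},
  {"linear": [0, 0, -0.029], "rot": [0, 0, 0], "fingers": 1},
  {"linear": [0, 0, -0.031], "rot": [0, 0, 0], "fingers": 1},
  {"linear": [0, 0, -0.031], "rot": [0, 0, 0], "fingers": 1},
])

```text
time: 19.35
tcp_pos: [0.5463, 0.1719, 0.1285]
ee_rot: [180.0, 0.0, 158.4]
contact_force: [-0.9, 0.7, 3.0]
finger_gap: 0.393
grip_force: 30.0
```

>>> move_arm([
  {"linear": [0, 0, 0], "rot": [0, 0, 0], "fingers": 0.3},
  {"linear": [0, 0, 0], "rot": [0, 0, 0], "fingers": 0.3},
  {"linear": [0, 0, 0], "rot": [0, 0, 0], "fingers": 0.2},
  {"linear": [0, 0, 0], "rot": [0, 0, 0], "fingers": 0.2},
  {"linear": [0, 0, 0], "rot": [0, 0, 0], "fingers": 0.2},
  {"linear": [0, 0, 0.03], "rot": [0, 0, 0], "fingers": 0.2},
  {"linear": [0, 0, 0.06], "rot": [0, 0, 0], "fingers": 0.2},
  {"linear": [-0.01, 0.02, 0.07], "rot": [0, 0, 0], "fingers": 0.2},
  {"linear": [-0.03, 0.05, 0.07], "rot": [0, 0, 0], "fingers": 0.2},
  {"linear": [-0.055, 0.09, 0.07], "rot": [0, 0, 0], "fingers": 0.2},
  {"linear": [-0.08, 0.13, 0.07], "rot": [0, 0, 0], "fingers": 0.2},
])

```text
time: 20.45
tcp_pos: [0.4652, 0.3027, 0.1979]
ee_rot: [180.0, 0.0, 158.3]
contact_force: [0.3, 0.9, -0.1]
finger_gap: 0.802
grip_force: 0.0
```

```bash
python3 chk.py 266 238 36 30 60 .118 .156
```

```text
disc [0.5459 0.1714 0.118 ] (17, 16, 35, 35) trunk [0.5462 0.171  0.156 ] (26, 23, 14, 14)
z skirt 0.1213 z trunk 0.1569
20.5 [0.46135291 0.30796102 0.19784237]
```

Small is seated: its trunk top measures 0.157 m. Next is the star: I'll turn by +60.6° and hover over it.

>>> move_arm([
  {"linear": [-0.01, 0.02, 0], "rot": [0, 0, 0.14], "fingers": 0.2},
  {"linear": [-0.02, 0.035, 0], "rot": [0, 0, 0.28], "fingers": 0.2},
  {"linear": [-0.03, 0.05, 0], "rot": [0, 0, 0.42], "fingers": 0.2},
  {"linear": [-0.035, 0.062, 0], "rot": [0, 0, 0.56], "fingers": 0.2},
  {"linear": [-0.035, 0.062, 0], "rot": [0, 0, 0.7], "fingers": 0.2},
  {"linear": [-0.035, 0.062, 0], "rot": [0, 0, 0.84], "fingers": 0.2},
  {"linear": [-0.035, 0.062, 0], "rot": [0, 0, 0.98], "fingers": 0.2},
  {"linear": [-0.035, 0.062, -0.03], "rot": [0, 0, 1.06], "fingers": 0.2},
  {"linear": [-0.035, 0.062, -0.05], "rot": [0, 0, 1.06], "fingers": 0.2},
  {"linear": [-0.035, 0.062, -0.05], "rot": [0, 0, 1.06], "fingers": 0.2},
  {"linear": [-0.035, 0.062, -0.05], "rot": [0, 0, 1.06], "fingers": 0.2},
  {"linear": [-0.035, 0.062, -0.05], "rot": [0, 0, 1.06], "fingers": 0.2},
])

```text
time: 21.7
tcp_pos: [0.4317, 0.3643, 0.1493]
ee_rot: [-180.0, 0.1, -140.9]
contact_force: [0.2, -0.1, -0.2]
finger_gap: 0.8
grip_force: 0.0
```

```bash
python3 - <<'E'
from h import *
i=env.camera_info("wrist"); p,d=env.grab_frame("wrist"); K,T=i["mtx"],i["pose"]
v,u=np.mgrid[:480,:640]; P=np.stack([(u-K[0,2])/K[0,0]*d,(v-K[1,2])/K[1,1]*d,d],-1); W=P@T[:3,:3].T+T[:3,3]
H=cv2.cvtColor(cv2.GaussianBlur(p,(3,3),0),40)
m=(H[...,0]>20)&(H[...,0]<34)&(H[...,1]>150)&(d>0)&(np.hypot(W[...,0]-.431,W[...,1]-.363)<.06)
q=W[m]; q=q[(q[:,2]>.02)&(q[:,2]<.09)]; c=q.mean(0); V=np.linalg.svd((q-c)[:,:2])[2][0]
print("star",len(q),c,np.degrees(np.arctan2(V[1],V[0])),q[:,2].max(),"top",q[q[:,2]>.065].mean(0))
f=(np.hypot(W[...,0]-.431,W[...,1]-.363)<.06)&(W[...,2]>.008)&(W[...,2]<.02)
print("foot",cv2.minEnclosingCircle(W[f][:,:2].astype(np.float32)))
s=env.state();print(s["tcp_pos"],s["ee_rot"],s["qpos"])
E=np.linalg.inv(T)@np.array([.431,.363,.016,1]);print((K@E[:3]/E[2])[:2])
cv2.imwrite("pics/w4.png",p)
E
```

```text
star 1307 [0.42774898 0.36048147 0.05574224] 38.1817311476112 0.07684877165607962 top [0.42931671 0.36158499 0.071407  ]
foot ((0.4298727810382843, 0.3627341687679291), 0.028193915262818336)
[0.43174807 0.36435814 0.14943437] [-1.79986314e+02  1.58906703e-01 -1.40916203e+02] [ 3.47180780e+01 -8.49592906e-01  1.09269177e+02 -1.63525600e-03
  7.14209283e+01 -9.43651807e+01]
[321.43249922 228.98308577]
```

View pics/w4.png

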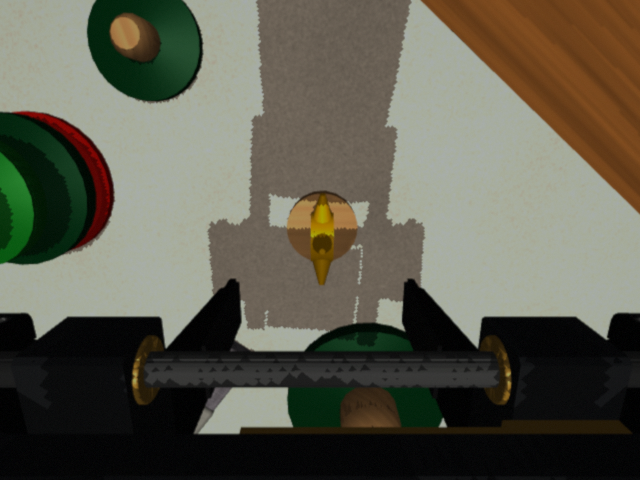

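The star is upright and aligned with the fingers, with its foot centred at (322,227) px, which is (0.430, 0.363). I'll descend and pinch.

>>> move_arm([
  {"linear": [-0.001, 0, -0.03], "rot": [0, 0, 0], "fingers": 0.4},
  {"linear": [-0.001, 0, -0.06], "rot": [0, 0, 0], "fingers": 0.4},
  {"linear": [-0.001, 0, -0.09], "rot": [0, 0, 0], "fingers": 0.4},
  {"linear": [-0.001, 0, -0.11], "rot": [0, 0, 0], "fingers": 0.4},
  {"linear": [-0.001, 0, -0.122], "rot": [0, 0, 0], "fingers": 0.5},
  {"linear": [-0.001, 0, -0.126], "rot": [0, 0, 0], "fingers": 0.6},
  {"linear": [-0.001, 0, -0.126], "rot": [0, 0, 0], "fingers": 0.6},
  {"linear": [-0.001, 0, -0.126], "rot": [0, 0, 0], "fingers": 1},
  {"linear": [-0.001, 0, -0.126], "rot": [0, 0, 0], "fingers": 1},
  {"linear": [-0.001, 0, -0.126], "rot": [0, 0, 0], "fingers": 1},
  {"linear": [-0.001, 0, -0.126], "rot": [0, 0, 0], "fingers": 1},
  {"linear": [-0.001, 0, -0.126], "rot": [0, 0, 0], "fingers": 1},
])

```text
time: 22.95
tcp_pos: [0.4304, 0.3642, 0.0226]
ee_rot: [-180.0, 0.1, -140.9]
contact_force: [-1.0, 0.1, 3.6]
finger_gap: 0.168
grip_force: 30.0
```

>>> move_arm([
  {"linear": [0, 0, 0], "rot": [0, 0, 0], "fingers": 1},
  {"linear": [0, 0, 0], "rot": [0, 0, 0], "fingers": 1},
  {"linear": [0, 0, 0], "rot": [0, 0, 0], "fingers": 1},
  {"linear": [0, 0, 0], "rot": [0, 0, 0], "fingers": 1},
])

```text
time: 23.35
tcp_pos: [0.4304, 0.3642, 0.0225]
ee_rot: [-180.0, 0.1, -140.9]
contact_force: [-0.8, -1.6, 5.1]
finger_gap: 0.167
grip_force: 30.0
```

>>> move_arm([
  {"linear": [0, 0, 0.02], "rot": [0, 0, 0], "fingers": 1},
  {"linear": [0, 0, 0.06], "rot": [0, 0, 0], "fingers": 1},
  {"linear": [0, 0, 0.1], "rot": [0, 0, 0], "fingers": 1},
  {"linear": [0, 0, 0.14], "rot": [0, 0, 0], "fingers": 1},
  {"linear": [0, 0, 0.175], "rot": [0, 0, 0], "fingers": 1},
  {"linear": [0.01, -0.016, 0.19], "rot": [0, 0, 0], "fingers": 1},
  {"linear": [0.035, -0.058, 0.19], "rot": [0, 0, 0], "fingers": 1},
  {"linear": [0.06, -0.1, 0.19], "rot": [0, 0, 0], "fingers": 1},
  {"linear": [0.085, -0.142, 0.19], "rot": [0, 0, 0], "fingers": 1},
  {"linear": [0.105, -0.174, 0.19], "rot": [0, 0, 0], "fingers": 1},
  {"linear": [0.114, -0.189, 0.19], "rot": [0, 0, 0], "fingers": 1},
  {"linear": [0.116, -0.192, 0.185], "rot": [0, 0, 0], "fingers": 1},
])

```text
time: 24.55
tcp_pos: [0.5466, 0.1705, 0.2065]
ee_rot: [180.0, 0.0, -141.1]
contact_force: [-0.0, -0.5, -0.3]
finger_gap: 0.165
grip_force: 30.0
```

>>> move_arm([
  {"linear": [0, 0, -0.005], "rot": [0, 0, 0], "fingers": 1},
  {"linear": [0, 0, -0.005], "rot": [0, 0, 0], "fingers": 1},
  {"linear": [0, 0, -0.005], "rot": [0, 0, 0], "fingers": 1},
  {"linear": [0, 0, -0.005], "rot": [0, 0, 0], "fingers": 1},
])

```text
time: 24.95
tcp_pos: [0.5454, 0.1729, 0.2017]
ee_rot: [180.0, 0.0, -140.8]
contact_force: [-0.7, 0.5, -0.2]
finger_gap: 0.168
grip_force: 30.0
```

```bash
python3 - <<'E'
from h import *
p,d=env.grab_frame("wrist"); s,_=env.grab_frame("scene")
cv2.imwrite("pics/s5.png",np.hstack([cv2.resize(p,(400,300)),cv2.resize(s[90:270,260:500],(400,300))]))
print(env.state()["tcp_pos"])
E
```

```text
[0.54565015 0.17254855 0.20195241]
```

View pics/s5.png

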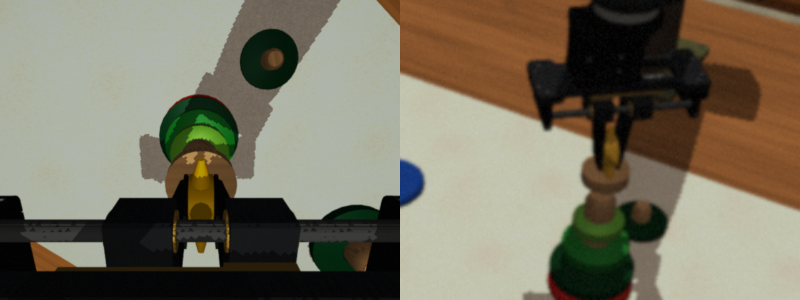

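The star hangs upright above the small tier's trunk. I'll lower and release.

>>> move_arm([
  {"linear": [0, -0.001, -0.01], "rot": [0, 0, 0], "fingers": 1},
  {"linear": [0, -0.001, -0.02], "rot": [0, 0, 0], "fingers": 1},
  {"linear": [0, -0.001, -0.028], "rot": [0, 0, 0], "fingers": 1},
  {"linear": [0, -0.001, -0.033], "rot": [0, 0, 0], "fingers": 1},
  {"linear": [0, -0.001, -0.035], "rot": [0, 0, 0], "fingers": 1},
  {"linear": [0, -0.001, -0.0355], "rot": [0, 0, 0], "fingers": 1},
  {"linear": [0, -0.001, -0.0355], "rot": [0, 0, 0], "fingers": 1},
])

```text
time: 25.75
tcp_pos: [0.546, 0.1708, 0.1665]
ee_rot: [-180.0, 0.0, -140.9]
contact_force: [-0.9, 0.0, 1.6]
finger_gap: 0.162
grip_force: 30.0
```

>>> move_arm([
  {"linear": [0, 0, 0], "rot": [0, 0, 0], "fingers": 0.6},
  {"linear": [0, 0, 0], "rot": [0, 0, 0], "fingers": 0.5},
  {"linear": [0, 0, 0], "rot": [0, 0, 0], "fingers": 0.4},
  {"linear": [0, 0, 0], "rot": [0, 0, 0], "fingers": 0.4},
  {"linear": [0, 0, 0], "rot": [0, 0, 0], "fingers": 0.4},
  {"linear": [0, 0, 0.03], "rot": [0, 0, 0], "fingers": 0.4},
  {"linear": [0, 0, 0.07], "rot": [0, 0, 0], "fingers": 0.4},
  {"linear": [0, 0, 0.1], "rot": [0, 0, 0], "fingers": 0.4},
  {"linear": [-0.02, 0, 0.12], "rot": [0, 0, 0], "fingers": 0.4},
  {"linear": [-0.06, 0, 0.12], "rot": [0, 0, 0], "fingers": 0.4},
  {"linear": [-0.1, 0, 0.12], "rot": [0, 0, 0], "fingers": 0.4},
  {"linear": [-0.13, 0, 0.12], "rot": [0, 0, 0], "fingers": 0.4},
])

```text
time: 26.95
tcp_pos: [0.4142, 0.1708, 0.2863]
ee_rot: [-180.0, 0.0, -140.9]
contact_force: [0.4, 0.0, 0.5]
finger_gap: 0.6
grip_force: 0.0
```

```bash
python3 - <<'E'
from h import *
p,d=env.grab_frame("top"); s,_=env.grab_frame("scene"); W=cloud("top",d)
w=W[205:275,230:300].reshape(-1,3); f=w[(abs(w[:,2]-.132)<.006)]; print("foot",len(f),np.median(f[:,2]).round(4) if len(f) else 0, f.mean(0)); g=w[w[:,2]<.5]; print("zmax",np.sort(g[:,2])[-5:])
f=w[abs(w[:,2]-.160)<.007]; print("foot top expected .160",len(f),f.mean(0),cv2.minEnclosingCircle(f[:,:2].astype(np.float32)))
cv2.imwrite("pics/s6.png",np.hstack([cv2.resize(p[200:290,210:330],(400,300)),cv2.resize(s[90:300,250:530],(400,300))]))
E
```

```text
foot 1 0.1263 [0.55659763 0.14555649 0.12627639]
zmax [0.41136827 0.41142872 0.41151765 0.41175366 0.41175472]
foot top expected .160 390 [0.54874261 0.16933555 0.16089405] ((0.5469828844070435, 0.17098602652549744), 0.028292955830693245)
```

View pics/s6.png

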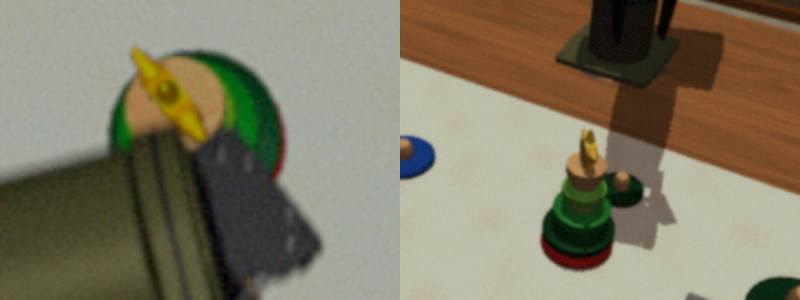

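The star's foot top measures 0.161 m against 0.160 m expected, centred at (0.547, 0.171). The whole tree is upright and the gripper is clear of it, so I'll hand it in.

```bash
python3 -c "
from bench import env
print(env.finish_job())"
```

```text
the job is handed in; nothing more can be done
None
```

The tree is built on the red base (large, medium, small, star) and handed in: by the camera checks each piece is fully down, centred and upright, and no move went near the blue base, pinecone, glue or brush, though the judge returned no verdict.

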